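# Park the capped vial at the top of its sloped gutter

## Robot

A 6-joint arm with a two-finger parallel gripper is mounted at the origin on a cart in front of the work surface, level with it; the furniture and walls round the work are solid. World frame = base frame: x ahead of the robot, y to its left, z up, the work surface at z = 0. Lengths are in m, angles in rad, forces in N, time in s.
With the tool pointing down it reaches from about 0.35 to 0.975 m from the base axis. Payload 4.9 kg.
Tool frame: the origin (TCP) lies at the very end of the fingers, on their centre line; the grasp point (between the pads) lies behind it (manip.grip_depth is the z of the grasp point in the tool frame, in m); z points along the fingers, y is the direction in which the jaws open and shut (so a half turn about z gives the same grasp; the last joint's range is limited). The gripper opens to 85 mm and grips with 20 to 120 N. Pads are 22 mm wide; open, the fingers measure 114 mm over their backs; the gripper's body (76 mm by 85 mm) begins 54 mm behind the grasp point. The pads swing forward as they close: fully open they stand 13 mm farther back than shut.
Start: joints at [0.99, 0.053, 1.613, -0, 1.476, -0.119], TCP at [0.278, 0.56, 0.231] pointing down, gripper open.
Joint ranges: [-3.01, 3.01], [-1.01, 2.22], [0.06, 2.58], [-1.02, 4.17], [0.09, 2.62], [-3.14, 3.14]. Speed limits (rad/s): [2.57, 2.57, 3.14, 3.14, 3.14, 3.14].

## Interface

Orientations are given as a unit quaternion [w, x, y, z].
In Python, from plant import state, optics, manip, silhouettes, place_of gives the robot as it stands. The module is installed in compiled form; this text tells all that it offers.
- The arm moves only by the tool jog_arm, never from a script. Its argument "increments" is a list of rows, each an object with "slide": the shift along the tool's x, y, z in mm, a list of three; "rotation": the turn, a rotation vector about the tool's x, y, z in degrees, a list of three. A call has 1 to 20 rows; each row shifts and turns the commanded pose from where the row before left it, along the tool's axes as they then stand; what a row does not reach is not made up. A row lasts 1/12 s, in which the tool goes at most 41.7 mm and 7.16 degrees, less where a joint would pass 70% of its speed; a pose out of reach is approached as far as the arm can. A call with a gripper value outside its range is refused whole. "fingers" is the opening, from 0 (shut) to 1 (fully open), set as the call begins (left out, the last holds). The fingers move at their own pace and stop on an object; the grip force is fixed at half the most. Time passes only in rows, so rows that do not move let the fingers close. It gives the time, the measured TCP pose, the force and the opening at its end, in the units of the state.
- state(): the state, without advancing time (a new reading comes with each control period).
- optics.grab_frame(name): name is "scene" or "top" or "wrist"; returns a dict with "frame" (480x640x3 uint8, blue, green, red), "camera_matrix" (3x3 intrinsics, pixels), "R" (3x3) and "t" (3): a world point X has camera coordinates R X + t. Camera axes: x right, y down, z forward; pixel columns grow to the right and rows downward; lengths in m; the calibration is good to about 2 mm. A picture is of the moment at which its call begins. There is no depth.
- manip.job_done(): hands the job in, once; it reports no verdict.
Trained networks look in the newest picture that a camera, given by its name, has taken for a name from the list of things; names that differ only in an ending like _2 or _b are one class to them, and where a whole thing is asked for, a point or a joint stands for the part that bears it (a point fixed in the world has none). Each returns a list of dicts, best first, with "score" (0 to 1); they miss things now and then, are a little off and sometimes report something else, mostly with a low value. They report only what shows in the picture. A call takes as long as a camera call.
- silhouettes(thing, camera): "mask" (480x640 bool, what is visible of it) and "bbox" ([left, top, right, bottom] in pixels, round what is visible of it).
- place_of(thing, camera): "uv" ([column, row] in pixels: a listed point, or the origin of a listed thing).
The state is a dict: "time": time; "joint_pos": joint angles; "joint_vel": joint speeds; "joint_efforts": joint torques, N m; "tool_pos": TCP position; "tool_rot": TCP orientation; "contact_force": force on the tool from outside, world axes, zero at the start; "ft_torque": the same for the moment, N m; "gripper_width": opening from 0.0 (shut) to 1.0 (fully open).
Only numpy, scipy, OpenCV 4.12 (cv2) and the standard library are available. Lean on these libraries where they do the work, as an engineer would, in place of code of your own. Each camera call takes 0.05 s, during which the arm holds its last target.

## Task

Two sample vials lie on their sides at the low ends of the two sloped gutters of the grey vial rack. With the fingertips, push the vial that has the screw cap up its own gutter, over the small ridge, so that it lies at the upper end stop and the ridge keeps it from rolling back; then let go of it and move clear. Only push it, never lift it out of the gutter, and leave the open vial at the bottom of its gutter and everything else where it is.

Things in the scene. Friction and masses are not known exactly. Their poses are not given: they have to be found in the camera images.
- capped_vial: the vial to push: smooth white cylinder, 40 mm diameter, 70 mm long, 40 to 85 g, with a dark ribbed screw cap on one end (18 mm of its length); lies on its side across either of the two gutters and rolls. Origin at its centre, y along the cylinder axis; x and z turn as it rolls. It starts against the low lip, centre 88 mm downhill of the gutter's middle.
- open_vial: the other vial, to be left alone: same white cylinder, 40 mm diameter, 70 mm long, but with no cap and an open hollow mouth; lies at the low end of the other gutter. Origin at its centre, y along the axis.
- rack: grey vial rack fixed to the table, 230 x 180 mm, two straight gutters side by side sloping 9 degrees, rising along its +x. Origin on the table under its middle, x level (roughly away from the robot), y across to the left, z up. Gutters are centred at y = +47.5 and -47.5 mm, each 75 mm wide inside, with side walls 12 mm high and a 20 mm wide rib between.
- gutter (a point): point at the middle of the rack, level with the gutter floors and 35 mm above the table; its x axis runs uphill along the floor, y across to the left, z square to the floor. In this frame the floors are z = 0; each low lip is 10 mm high, inner face at x = -105 mm; a rounded ridge 2.5 mm high crosses each gutter at x = +71 mm; the end stop, 30 mm high, has its inner face at x = +105 mm.
- parked (a point): point on the rack's middle line (between the two gutters) beside the centre of a parked vial: 84 mm uphill and 20 mm off the floor. A parked vial's centre is 47.5 mm to one side of it, and may rest 1 mm up or 1 mm down the slope from it. A vial left short of the ridge rolls back down; a push of a few newtons takes it over.
- dropper_bottle: bystander: small dropper bottle, 33 mm across, 100 mm tall, standing to the right of the rack; origin at the centre of its underside
- loupe: bystander: black round loupe, 36 mm across, 27 mm tall; origin at the centre of its underside
- eraser: bystander: eraser in a sleeve, 22 x 48 x 12 mm, long side along y; origin at the centre of its underside
- tape_roll: bystander: roll of tape lying flat, 56 mm across, 18 mm high, to the left of the rack; origin at the centre of its underside

How it is judged:
At the end, for the whole second after the job is handed in: The capped vial rests in its gutter between ridge and end stop (centre 78 to 90 mm uphill of the rack's middle, height within 4 mm, straight across within 0.15 rad); the open vial is at its low end within 10 mm; bystanders are within 20 mm of their starts (x of capped_vial in the frame of gutter between 0.078 and 0.09 m and z of capped_vial in the frame of gutter between 0.016 and 0.024 m and linear speed of capped_vial below 0.02 m/s and angle between the y axis of capped_vial and the y axis of gutter, either way round below 0.15 rad and x of open_vial in the frame of gutter between -0.098 and -0.078 m and z of open_vial in the frame of gutter between 0.016 and 0.024 m and distance of each of dropper_bottle, loupe, eraser, tape_roll from where it was at the start of the episode below 0.02 m); the robot touches nothing.
It fails at once if the capped vial is lifted out of its gutter (its centre more than 32 mm above the gutter floor) (z of capped_vial in the frame of gutter above 0.032 m).
It fails at once if the open vial is pushed or lifted (moved more than 15 mm) (distance of open_vial from where it was at the start of the episode above 0.015 m).
It fails at once if a bystander is moved more than 20 mm (distance of any of dropper_bottle, loupe, eraser, tape_roll from where it was at the start of the episode above 0.02 m).
It also fails if it takes over 45 s, if anything falls off the work surface, if the arm or the gripper's body presses on something with over 40 N, if the wrist force passes 120 N, or if a joint passes its speed limit or range.

## Working session

There is one attempt and no reset: what is moved stays moved. The work goes in short steps, Python scripts to look and compute and a tool call to move; the robot and the scene stay as the last step left them, time stands still between calls to the robot, and variables do not carry over. Pictures are saved under pics/ and viewed, and the job is handed in when it is done.

Besides the shell and the picture viewer there is one more tool, called after ">>>" as name(argument=value, ...) on one line, values as JSON. jog_arm: Moves the arm, as the interface text tells. Its arguments: {"type":"object","properties":{"increments":{"type":"array","items":{"type":"object","properties":{"slide":{"type":"array","items":{"type":"number"}},"rotation":{"type":"array","items":{"type":"number"}}}}},"fingers":{"type":"number"}},"required":["increments"]}

```bash
mkdir -p pics; python3 - <<'E'
from plant import state, optics, manip, silhouettes, place_of
import cv2,numpy as np
s=state();print({k:np.round(v,3).tolist() for k,v in s.items()},manip.grip_depth)
for n in ["scene","top","wrist"]:
    f=optics.grab_frame(n);cv2.imwrite(f"pics/{n}0.png",f["frame"])
    np.savez(f"{n}0.npz",K=f["camera_matrix"],R=f["R"],t=f["t"])
    print(n,np.round(f["camera_matrix"],1).tolist(),np.round(f["R"],3).tolist(),np.round(f["t"],3).tolist())
    for th in ["capped_vial","open_vial","rack","gutter","parked","dropper_bottle"]:
        print(th,[(np.round(d["uv"],1).tolist(),round(d["score"],2)) for d in place_of(th,n)])
E
```

```text
{'time': 0.0, 'joint_pos': [0.99, 0.053, 1.614, 0.0, 1.476, -0.119], 'joint_vel': [0.001, -0.001, 0.002, -0.0, 0.0, -0.0], 'joint_efforts': [0.001, -39.369, -37.017, -0.0, 0.007, 0.0], 'tool_pos': [0.278, 0.559, 0.23], 'tool_rot': [-0.0, 0.229, 0.973, -0.001], 'contact_force': [0.18, -0.184, 0.059], 'ft_torque': [-0.028, -0.002, 0.009], 'gripper_width': 0.999} -0.0187
scene [[463.8, 0.0, 323.8], [0.0, 463.8, 237.3], [0.0, 0.0, 1.0]] [[0.565, -0.825, -0.018], [-0.639, -0.424, -0.641], [0.522, 0.374, -0.767]] [-0.211, 0.446, 0.696]
capped_vial [([308.6, 273.1], 0.84), ([319.0, 236.2], 0.51), ([442.3, 313.1], 0.23)]
open_vial [([274.6, 247.9], 0.92)]
rack [([324.4, 247.1], 0.72)]
gutter [([316.7, 235.1], 0.58)]
parked [([338.9, 203.4], 0.92)]
dropper_bottle [([408.9, 337.4], 0.87)]
top [[619.7, 0.0, 304.6], [0.0, 619.7, 228.0], [0.0, 0.0, 1.0]] [[-0.003, -1.0, -0.023], [-0.981, 0.007, -0.192], [0.192, 0.022, -0.981]] [0.137, 0.549, 1.066]
capped_vial [([317.1, 266.5], 0.69)]
open_vial [([268.0, 268.1], 0.93), ([458.2, 221.1], 0.45)]
rack [([299.1, 222.8], 0.59)]
gutter [([293.5, 222.6], 0.86)]
parked [([296.5, 175.4], 0.75)]
dropper_bottle [([440.2, 268.9], 0.57)]
wrist [[398.4, 0.0, 316.1], [0.0, 398.4, 238.1], [0.0, 0.0, 1.0]] [[0.445, 0.896, -0.001], [0.849, -0.422, 0.318], [0.284, -0.142, -0.948]] [-0.625, -0.043, 0.382]
capped_vial []
open_vial []
rack []
gutter []
parked []
dropper_bottle []
```

View pics/scene0.png

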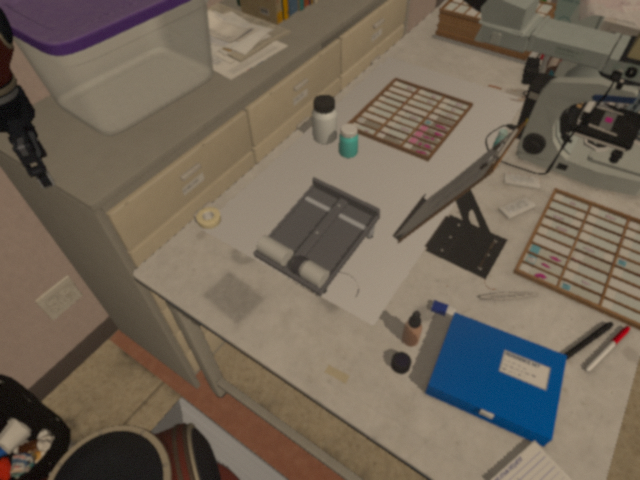

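View pics/top0.png

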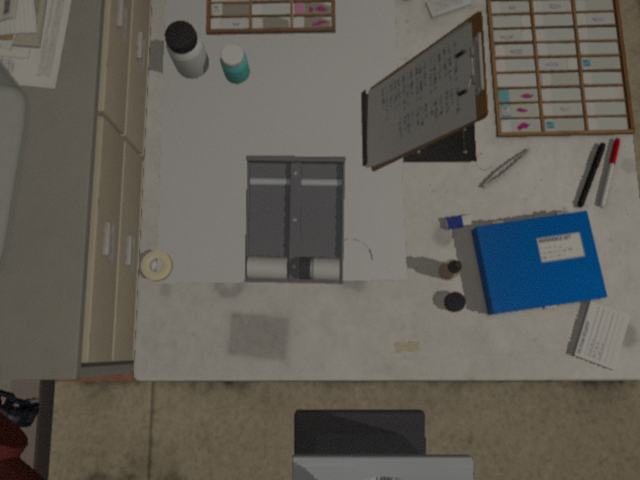

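```bash
python3 - <<'E'
import cv2,numpy as np
a=cv2.imread("pics/top0.png")[145:295,235:355];b=cv2.imread("pics/scene0.png")[170:300,245:390]
cv2.imwrite("pics/z0.png",np.hstack([cv2.resize(a,(400,500),interpolation=3),cv2.resize(b,(400,500),interpolation=3)]))
E
```

```text
(no output)
```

View pics/z0.png

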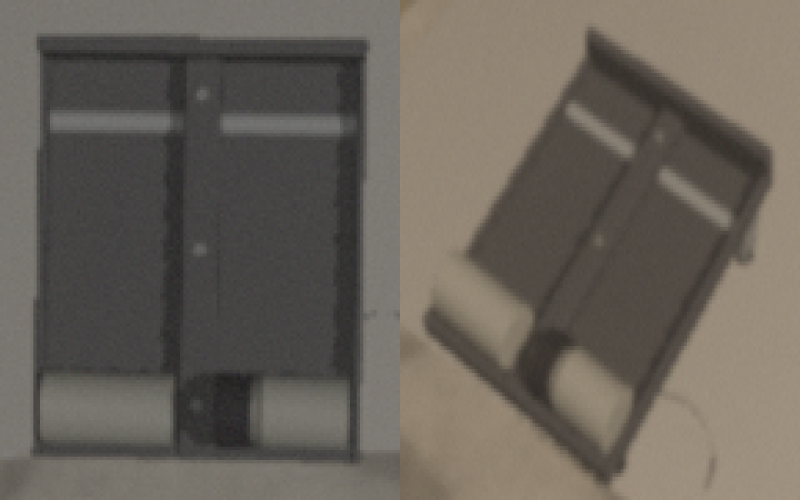

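```bash
cat > h.py <<'E'
import numpy as np
from scipy.optimize import least_squares
C={n:dict(np.load(n+"0.npz")) for n in ["scene","top"]}
def proj(n,X):
    c=C[n];p=c["K"]@(c["R"]@np.asarray(X,float)+c["t"]);return p[:2]/p[2]
a=np.radians(9)
def G(q):  # gutter pose
    x,y,w=q;Rz=np.array([[np.cos(w),-np.sin(w),0],[np.sin(w),np.cos(w),0],[0,0,1]])
    Ry=np.array([[np.cos(a),0,-np.sin(a)],[0,1,0],[np.sin(a),0,np.cos(a)]])
    return Rz@Ry,np.array([x,y,.035])
def gw(q,p): R,t=G(q);return R@(np.array(p)/1000)+t
E
python3 - <<'E'
from h import *
def tri(a,b):
    f=lambda X:np.r_[proj("scene",X)-a,proj("top",X)-b]
    r=least_squares(f,[.5,0,0.05]);return r.x.round(4),r.fun.round(1)
print(tri([308.6,273.1],[317.1,266.5]),tri([274.6,247.9],[268,268.1]),tri([316.7,235.1],[293.5,222.6]),tri([338.9,203.4],[296.5,175.4]),tri([408.9,337.4],[440.2,268.9]))
obs=[("scene",[308.6,273.1],(-88,-47.5,20)),("top",[317.1,266.5],(-88,-47.5,20)),("scene",[274.6,247.9],(-88,47.5,20)),("top",[268,268.1],(-88,47.5,20)),
("scene",[316.7,235.1],(0,0,0)),("top",[293.5,222.6],(0,0,0)),("scene",[338.9,203.4],(84,0,20)),("top",[296.5,175.4],(84,0,20)),
# ridge ends (top image), zoom/3.333+offset
("top",[235+135/3.333/1+0-(135-116)/3.333,145+122/3.333],(71,47.5,2.5)),("top",[235+288/3.333,145+123/3.333],(71,-47.5,2.5))]
f=lambda q:np.concatenate([proj(n,gw(q,p))-u for n,u,p in obs])
r=least_squares(f,[.5,0,0],loss="soft_l1");print(r.x,"yawdeg",np.degrees(r.x[2]));print(r.fun.reshape(-1,2).round(1))
q=r.x
np.save("q.npy",q)
for d in [(-105,0,12),(105,0,12)]:print(proj("top",gw(q,d)))
print(gw(q,(-88,-47.5,20)),gw(q,(84,-47.5,20)))
import cv2
a_=cv2.imread("pics/top0.png");b=cv2.imread("pics/scene0.png")
for im,n in((a_,"top"),(b,"scene")):
    for p in [(-105,90,10),(-105,-90,10),(105,90,30),(105,-90,30),(71,85,2.5),(71,10,2.5),(71,-10,2.5),(71,-85,2.5),(-88,-12.5,20),(-88,-82.5,20),(-105,0,12),(105,0,12)]:
        u=proj(n,gw(q,p));cv2.circle(im,tuple(int(round(v*8)) for v in u),8,(0,0,255),-1,shift=3)
cv2.imwrite("pics/z1.png",np.hstack([cv2.resize(a_[145:295,235:355],(400,500),interpolation=3),cv2.resize(b[170:300,245:390],(400,500),interpolation=3)]))
E
```

```text
(array([0.4835, 0.1125, 0.0222]), array([ 0.3, -0.1, -0.2,  0.2])) (array([0.4788, 0.1993, 0.0507]), array([-0.9,  0.2,  0.5, -0.6])) (array([0.5654, 0.1534, 0.0367]), array([-1.5,  0.4,  0.9, -1. ])) (array([0.645 , 0.1469, 0.0718]), array([-1.3,  0.3,  0.8, -0.8])) (array([ 0.4852, -0.1229, -0.0163]), array([-1.7,  0.4,  1.2, -1.1]))
[ 0.56833425  0.15225016 -0.03044493] yawdeg -1.7443660736188578
[[-0.  -2.1]
 [ 2.6  2.5]
 [-1.4  2.1]
 [-0.8 -0.4]
 [-0.3  0.2]
 [ 1.6 -2.3]
 [-1.6  0.2]
 [-0.8 -1.8]
 [ 0.5 -0.3]
 [ 0.3  0.4]]
[293.38295897 277.55123195]
[296.18764969 162.72782898]
[0.47688481 0.10751317 0.04098753] [0.64668848 0.10234192 0.06789426]
```

View pics/z1.png

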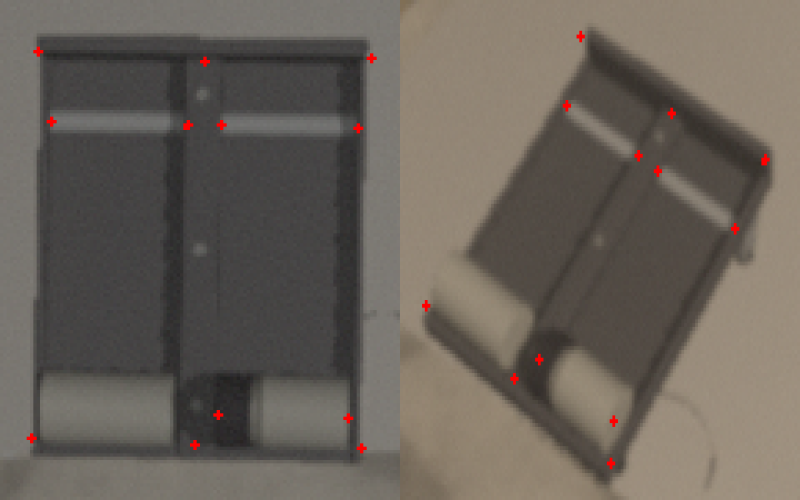

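```bash
cat > plan.py <<'E'
from h import *
from scipy.spatial.transform import Rotation as Ro
from plant import state
q=np.load("q.npy")
def cur():
    s=state();w=s["tool_rot"];return Ro.from_quat([w[1],w[2],w[3],w[0]]),np.array(s["tool_pos"]),s
def target(p):
    R,t=G(q);T=np.column_stack([-R[:,0],R[:,1],-R[:,2]]);return Ro.from_matrix(T),gw(q,p)
def ingut(p): R,t=G(q);return (R.T@(np.array(p)-t))*1000
E
python3 - <<'E'
from plan import *
def tri(a,b):
    f=lambda X:np.r_[proj("scene",X)-a,proj("top",X)-b]
    r=least_squares(f,[.5,0,0.05]);return r.x.round(3),r.fun.round(1)
print(tri([397,238],[368,166]),tri([524,125],[478,15]))
r,p,s=cur();rt,pt=target((-160,-47.5,60))
print("target",pt,"rotvec tool",np.degrees((r.inv()*rt).as_rotvec()),"slide in current tool",1000*r.inv().apply(pt-p))
print("slide in target frame",1000*rt.inv().apply(pt-p))
E
```

```text
(array([0.681, 0.012, 0.005]), array([-1. ,  0.2,  0.6, -0.6])) (array([ 0.838, -0.139,  0.278]), array([-1.3,  0.3,  0.9, -0.6]))
target [0.39954972 0.10986836 0.06923179] rotvec tool [ -1.94320201  -8.86208543 -24.66460398] slide in current tool [-308.76161657 -348.58780495  162.08345424]
slide in target frame [-107.70492244 -445.75790663  181.15677773]
```

>>> jog_arm(increments=[{"rotation": [-0.4, -1.8, -4.9], "slide": [0, 0, 0]}, {"rotation": [-0.4, -1.8, -4.9], "slide": [0, 0, 0]}, {"rotation": [-0.4, -1.8, -4.9], "slide": [0, 0, 0]}, {"rotation": [-0.4, -1.8, -4.9], "slide": [0, 0, 0]}, {"rotation": [-0.4, -1.8, -4.9], "slide": [0, 0, 0]}, {"slide": [-7, -30, 0]}, {"slide": [-7, -30, 0]}, {"slide": [-7, -30, 0]}, {"slide": [-7, -30, 0]}, {"slide": [-7, -30, 0]}, {"slide": [-7, -30, 0]}, {"slide": [-7, -30, 0]}, {"slide": [-7, -30, 0]}, {"slide": [-7, -30, 0]}, {"slide": [-7, -30, 0]}, {"slide": [-7, -30, 0]}, {"slide": [-7, -30, 0]}, {"slide": [-7, -30, 0]}, {"slide": [-7, -30, 0]}, {"slide": [-7, -26, 0]}], fingers=0.3)

```text
invalid input
```

```bash
cat > rep.py <<'E'
from plan import *
import sys
from plant import optics
import cv2
r,p,s=cur();g=[float(v) for v in sys.argv[1:4]];rt,pt=target(g)
print("t",s["time"],"pos",p.round(4),"gut",ingut(p).round(1),"F",np.round(s["contact_force"],2),"w",s["gripper_width"])
print("rotvec",np.degrees((r.inv()*rt).as_rotvec()).round(2),"slide",(1000*r.inv().apply(pt-p)).round(1))
for n in sys.argv[4:]:
    c,k=n.split(":");cv2.imwrite(f"pics/{c}{k}.png",optics.grab_frame(c)["frame"])
E
python3 rep.py -160 -47.5 15 scene:2 wrist:2
```

```text
t 1.05 pos [0.2785 0.5595 0.2313] gut [-267.7  398.3  241.2] F [-0.18 -0.58 -0.2 ] w 0.9981327335880633
rotvec [ -1.94  -8.86 -24.66] slide [-315.2 -345.6  206.5]
```

>>> jog_arm(increments=[{"rotation": [-0.4, -1.8, -4.9], "slide": [0, 0, 0]}, {"rotation": [-0.4, -1.8, -4.9], "slide": [0, 0, 0]}, {"rotation": [-0.4, -1.8, -4.9], "slide": [0, 0, 0]}, {"rotation": [-0.4, -1.8, -4.9], "slide": [0, 0, 0]}, {"rotation": [-0.4, -1.8, -4.9], "slide": [0, 0, 0]}, {"slide": [-7, -30, 0], "rotation": [0, 0, 0]}, {"slide": [-7, -30, 0], "rotation": [0, 0, 0]}, {"slide": [-7, -30, 0], "rotation": [0, 0, 0]}, {"slide": [-7, -30, 0], "rotation": [0, 0, 0]}, {"slide": [-7, -30, 0], "rotation": [0, 0, 0]}, {"slide": [-7, -30, 0], "rotation": [0, 0, 0]}, {"slide": [-7, -30, 0], "rotation": [0, 0, 0]}, {"slide": [-7, -30, 0], "rotation": [0, 0, 0]}, {"slide": [-7, -30, 0], "rotation": [0, 0, 0]}, {"slide": [-7, -30, 0], "rotation": [0, 0, 0]}, {"slide": [-7, -30, 0], "rotation": [0, 0, 0]}, {"slide": [-7, -30, 0], "rotation": [0, 0, 0]}, {"slide": [-7, -30, 0], "rotation": [0, 0, 0]}, {"slide": [-7, -30, 0], "rotation": [0, 0, 0]}], fingers=0.3)

```text
time: 2.73
tool_pos: [0.3611, 0.1352, 0.2469]
tool_rot: [0.08, 0.016, 0.997, -0.001]
contact_force: [0.9, -0.1, 0.1]
gripper_width: 0.301
```

```bash
python3 rep.py -160 -47.5 15 scene:3 wrist:3
```

```text
t 2.7333 pos [0.3611 0.1352 0.2469] gut [-170.9  -23.3  241.6] F [ 0.93 -0.1   0.15] w 0.301320305147679
rotvec [ 0.03  0.22 -0.13] slide [-10.1 -24.3 226.7]
```

>>> jog_arm(increments=[{"slide": [0, -8, 27], "rotation": [0, 0, 0]}, {"slide": [0, -8, 27], "rotation": [0, 0, 0]}, {"slide": [0, -8, 27], "rotation": [0, 0, 0]}, {"slide": [0, 0, 27], "rotation": [0, 0, 0]}, {"slide": [0, 0, 27], "rotation": [0, 0, 0]}, {"slide": [0, 0, 27], "rotation": [0, 0, 0]}, {"slide": [0, 0, 27], "rotation": [0, 0, 0]}, {"slide": [0, 0, 27], "rotation": [0, 0, 0]}, {"slide": [0, 0, 0], "rotation": [0, 0, 0]}])

```text
time: 3.58
tool_pos: [0.3903, 0.1116, 0.0276]
tool_rot: [0.074, 0.016, 0.997, -0.002]
contact_force: [-1.5, 0.0, -1.1]
gripper_width: 0.298
```

```bash
python3 rep.py -140 -47.5 15 scene:4 wrist:4 top:4; python3 - <<'E'
import cv2,numpy as np
a=cv2.imread("pics/top4.png")[145:345,235:395];b=cv2.imread("pics/scene4.png")[170:330,225:353]
cv2.imwrite("pics/z4.png",np.hstack([cv2.resize(a,(400,500),interpolation=3),cv2.resize(b,(400,500),interpolation=3)]))
E
```

```text
t 3.5833 pos [0.3903 0.1116 0.0276] gut [-175.7  -46.    20.3] F [-1.54  0.01 -1.06] w 0.297891478439374
rotvec [-0.06 -0.51 -0.12] slide [-35.7  -1.4   5. ]
```

View pics/z4.png

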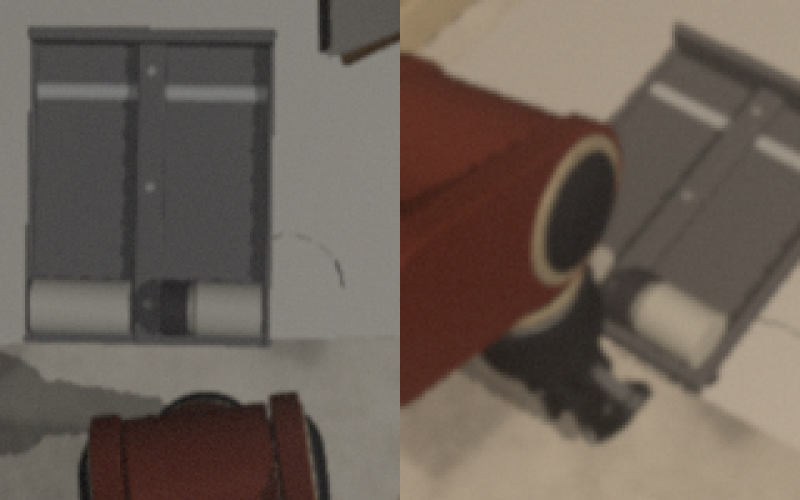

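View pics/wrist4.png

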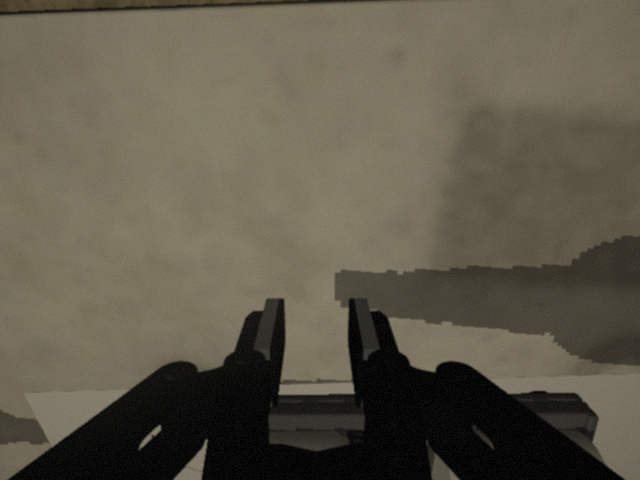

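```bash
python3 - <<'E'
from plan import *
d=np.load("wrist0.npz");w=[-0.0,0.229,0.973,-0.001]
rt=Ro.from_quat([w[1],w[2],w[3],w[0]]).as_matrix();tp=np.array([.278,.5595,.2308])
def pt(X): 
    c=d["K"]@(d["R"]@(rt@(np.array(X)/1000)+tp)+d["t"]);return (c[:2]/c[2]).round(0)
for z in (0,-3,-6,-9,-12):
  print(z,[pt((sx*11,sy*12.7,z)) .tolist() for sx in(-1,1) for sy in (-1,1)])
E
```

```text
0 [[285.0, 337.0], [346.0, 337.0], [284.0, 289.0], [348.0, 289.0]]
-3 [[285.0, 341.0], [347.0, 341.0], [283.0, 292.0], [348.0, 292.0]]
-6 [[284.0, 345.0], [347.0, 345.0], [283.0, 296.0], [349.0, 296.0]]
-9 [[284.0, 349.0], [348.0, 350.0], [282.0, 299.0], [349.0, 299.0]]
-12 [[283.0, 354.0], [348.0, 354.0], [281.0, 303.0], [350.0, 303.0]]
```

>>> jog_arm(increments=[{"slide": [-10, -1.5, 5], "rotation": [0, -0.5, 0]}, {"slide": [-10, 0, 5], "rotation": [0, 0, 0]}, {"slide": [-10, 0, 0], "rotation": [0, 0, 0]}, {"slide": [-7, 0, 0], "rotation": [0, 0, 0]}, {"slide": [0, 0, 0], "rotation": [0, 0, 0]}])

```text
time: 4.15
tool_pos: [0.4359, 0.1091, 0.0328]
tool_rot: [0.087, 0.017, 0.996, -0.001]
contact_force: [0.2, 0.5, -0.9]
gripper_width: 0.302
```

```bash
python3 rep.py -119 -47.5 10 scene:5; python3 - <<'E'
import cv2,numpy as np
b=cv2.imread("pics/scene5.png")[170:330,225:400]
cv2.imwrite("pics/z5.png",cv2.resize(b,(700,600),interpolation=3))
E
```

```text
t 4.15 pos [0.4359 0.1091 0.0328] gut [-129.8  -47.2   18.3] F [ 0.24  0.46 -0.94] w 0.3020574583761322
rotvec [ 0.05  0.98 -0.17] slide [-10.7  -0.3   8.5]
```

View pics/z5.png

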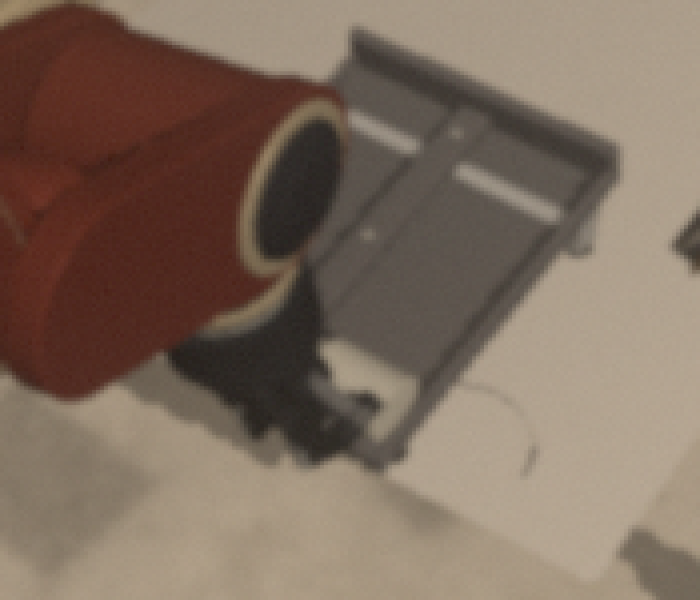

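>>> jog_arm(increments=[{"slide": [0, 0, 0], "rotation": [0, 0, 0]}, {"slide": [0, 0, 0], "rotation": [0, 0, 0]}, {"slide": [0, 0, 0], "rotation": [0, 0, 0]}, {"slide": [0, 0, 0], "rotation": [0, 0, 0]}])

```text
time: 4.53
tool_pos: [0.4324, 0.1088, 0.0295]
tool_rot: [0.084, 0.017, 0.996, -0.001]
contact_force: [-0.5, 0.4, 0.1]
gripper_width: 0.296
```

```bash
python3 rep.py -119 -47.5 10
```

```text
t 4.5333 pos [0.4324 0.1088 0.0295] gut [-133.8  -47.6   15.6] F [-0.47  0.42  0.06] w 0.29596098764381623
rotvec [ 0.01  0.64 -0.15] slide [-14.7   0.1   5.8]
```

>>> jog_arm(increments=[{"slide": [0, 0, 3], "rotation": [0, 0.6, 0]}, {"slide": [0, 0, 2], "rotation": [0, 0, 0]}, {"slide": [-4, 0, 0], "rotation": [0, 0, 0]}, {"slide": [-4, 0, 0], "rotation": [0, 0, 0]}, {"slide": [-4, 0, 0], "rotation": [0, 0, 0]}, {"slide": [-4, 0, 0], "rotation": [0, 0, 0]}, {"slide": [-5, 0, 0], "rotation": [0, 0, 0]}, {"slide": [-6, 0, 0], "rotation": [0, 0, 0]}, {"slide": [-6, 0, 0], "rotation": [0, 0, 0]}, {"slide": [-6, 0, 0], "rotation": [0, 0, 0]}, {"slide": [-6, 0, 0], "rotation": [0, 0, 0]}, {"slide": [-5, 0, 0], "rotation": [0, 0, 0]}, {"slide": [-4, 0, 0], "rotation": [0, 0, 0]}, {"slide": [-2, 0, 0], "rotation": [0, 0, 0]}, {"slide": [0, 0, 0], "rotation": [0, 0, 0]}, {"slide": [0, 0, 0], "rotation": [0, 0, 0]}])

```text
time: 5.87
tool_pos: [0.4888, 0.1069, 0.0334]
tool_rot: [0.079, 0.017, 0.997, -0.001]
contact_force: [-0.1, -0.8, 0.7]
gripper_width: 0.303
```

```bash
python3 rep.py 53 -47.5 10 scene:6 top:6; python3 - <<'E'
import cv2,numpy as np
a=cv2.imread("pics/top6.png")[145:345,235:395];b=cv2.imread("pics/scene6.png")[170:330,225:353]
cv2.imwrite("pics/z6.png",np.hstack([cv2.resize(a,(400,500),interpolation=3),cv2.resize(b,(400,500),interpolation=3)]))
E
```

```text
t 5.8667 pos [0.4888 0.1069 0.0334] gut [-77.4 -47.7  10.6] F [-0.13 -0.8   0.66] w 0.30265753446549476
rotvec [ 0.01  0.03 -0.17] slide [-130.4    0.6    0.7]
```

View pics/z6.png

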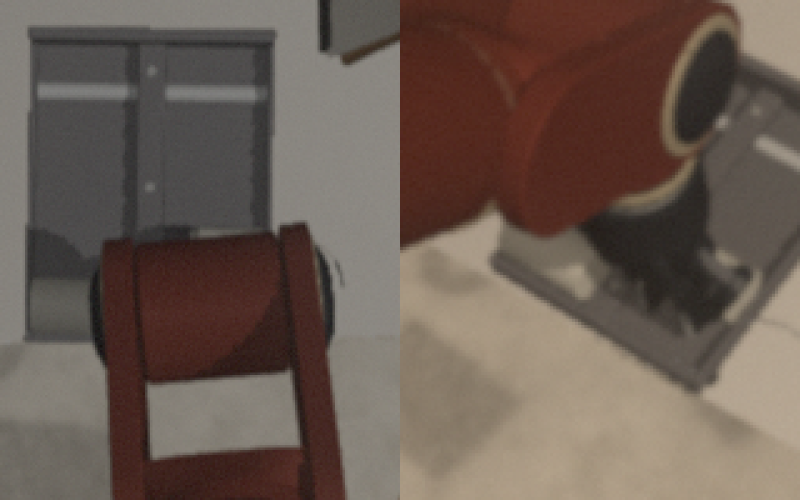

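The capped vial has moved up ahead of the fingers: its edge in the top zoom is at about (225,232) and lies straight. The open vial is still at the lip. I'll keep pushing.

>>> jog_arm(increments=[{"slide": [-3, 0, 0], "rotation": [0, 0, 0]}, {"slide": [-5, 0, 0], "rotation": [0, 0, 0]}, {"slide": [-6, 0, 0], "rotation": [0, 0, 0]}, {"slide": [-6, 0, 0], "rotation": [0, 0, 0]}, {"slide": [-6, 0, 0], "rotation": [0, 0, 0]}, {"slide": [-6, 0, 0], "rotation": [0, 0, 0]}, {"slide": [-6, 0, 0], "rotation": [0, 0, 0]}, {"slide": [-6, 0, 0], "rotation": [0, 0, 0]}, {"slide": [-6, 0, 0], "rotation": [0, 0, 0]}, {"slide": [-6, 0, 0], "rotation": [0, 0, 0]}, {"slide": [-6, 0, 0], "rotation": [0, 0, 0]}, {"slide": [-6, 0, 0], "rotation": [0, 0, 0]}, {"slide": [-6, 0, 0], "rotation": [0, 0, 0]}, {"slide": [-6, 0, 0], "rotation": [0, 0, 0]}, {"slide": [-6, 0, 0], "rotation": [0, 0, 0]}, {"slide": [-4, 0, 0], "rotation": [0, 0, 0]}, {"slide": [-2, 0, 0], "rotation": [0, 0, 0]}, {"slide": [0, 0, 0], "rotation": [0, 0, 0]}, {"slide": [0, 0, 0], "rotation": [0, 0, 0]}])

```text
time: 7.55
tool_pos: [0.5796, 0.1039, 0.0478]
tool_rot: [0.079, 0.017, 0.997, -0.001]
contact_force: [-0.8, 0.1, -0.5]
gripper_width: 0.301
```

```bash
python3 rep.py 53 -47.5 10 scene:7 top:7; python3 - <<'E'
import cv2,numpy as np
a=cv2.imread("pics/top7.png")[145:345,235:395];b=cv2.imread("pics/scene7.png")[170:330,225:353]
cv2.imwrite("pics/z7.png",np.hstack([cv2.resize(a,(400,500),interpolation=3),cv2.resize(b,(400,500),interpolation=3)]))
E
```

```text
t 7.55 pos [0.5796 0.1039 0.0478] gut [ 14.6 -48.   10.7] F [-0.84  0.07 -0.5 ] w 0.30105135018357476
rotvec [ 0.01  0.03 -0.16] slide [-38.4   0.6   0.7]
```

View pics/z7.png

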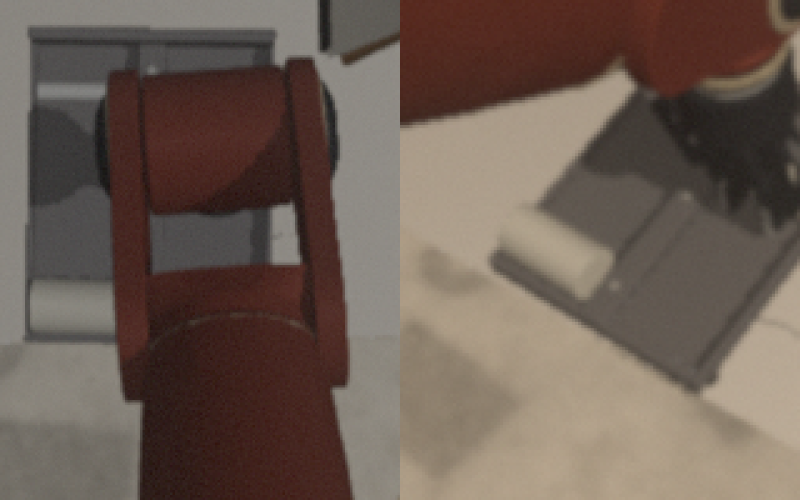

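>>> jog_arm(increments=[{"slide": [-3, 0, 0], "rotation": [0, 0, 0]}, {"slide": [-4, 0, 0], "rotation": [0, 0, 0]}, {"slide": [-4, 0, 0], "rotation": [0, 0, 0]}, {"slide": [-4, 0, 0], "rotation": [0, 0, 0]}, {"slide": [-4, 0, 0], "rotation": [0, 0, 0]}, {"slide": [-4, 0, 0], "rotation": [0, 0, 0]}, {"slide": [-4, 0, 0], "rotation": [0, 0, 0]}, {"slide": [-3, 0, 0], "rotation": [0, 0, 0]}, {"slide": [-3, 0, 0], "rotation": [0, 0, 0]}, {"slide": [-2, 0, 0], "rotation": [0, 0, 0]}, {"slide": [-1, 0, 0], "rotation": [0, 0, 0]}, {"slide": [0, 0, 0], "rotation": [0, 0, 0]}, {"slide": [0, 0, 0], "rotation": [0, 0, 0]}])

```text
time: 8.73
tool_pos: [0.6152, 0.1027, 0.0535]
tool_rot: [0.079, 0.017, 0.997, -0.001]
contact_force: [-0.1, -0.5, 0.1]
gripper_width: 0.298
```

```bash
python3 rep.py 53 -47.5 10 scene:8 wrist:8; python3 - <<'E'
import cv2,numpy as np
b=cv2.imread("pics/scene8.png")[150:310,250:420]
cv2.imwrite("pics/z8.png",cv2.resize(b,(640,600),interpolation=3))
E
```

```text
t 8.7333 pos [0.6152 0.1027 0.0535] gut [ 50.6 -48.1  10.7] F [-0.06 -0.48  0.08] w 0.29806375456735
rotvec [ 0.01  0.04 -0.16] slide [-2.4  0.6  0.7]
```

View pics/z8.png

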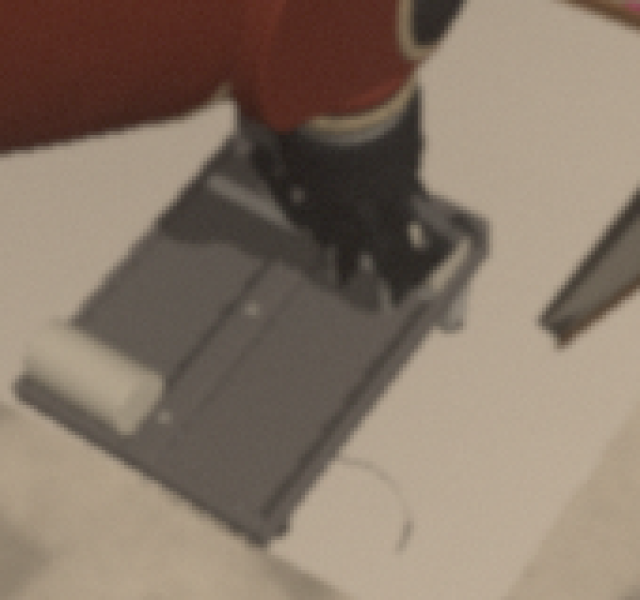

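>>> jog_arm(increments=[{"slide": [-1, 0, 0], "rotation": [0, 0, 0]}, {"slide": [-1, 0, 0], "rotation": [0, 0, 0]}, {"slide": [0, 0, 0], "rotation": [0, 0, 0]}, {"slide": [0, 0, 0], "rotation": [0, 0, 0]}])

```text
time: 9.17
tool_pos: [0.6173, 0.1027, 0.054]
tool_rot: [0.079, 0.017, 0.997, -0.001]
contact_force: [-0.6, 0.0, -0.5]
gripper_width: 0.3
```

```bash
python3 rep.py 53 -47.5 10
```

```text
t 9.1667 pos [0.6173 0.1027 0.054 ] gut [ 52.8 -48.1  10.8] F [-0.65  0.01 -0.53] w 0.3001691896288374
rotvec [ 0.01  0.06 -0.16] slide [-0.2  0.6  0.8]
```

>>> jog_arm(increments=[{"slide": [2, 0, 0], "rotation": [0, 0, 0]}, {"slide": [4, 0, 0], "rotation": [0, 0, 0]}, {"slide": [6, 0, 0], "rotation": [0, 0, 0]}, {"slide": [6, 0, 0], "rotation": [0, 0, 0]}, {"slide": [6, 0, 0], "rotation": [0, 0, 0]}, {"slide": [6, 0, 0], "rotation": [0, 0, 0]}, {"slide": [6, 0, 0], "rotation": [0, 0, 0]}, {"slide": [6, 0, 0], "rotation": [0, 0, 0]}, {"slide": [6, 0, 0], "rotation": [0, 0, 0]}, {"slide": [6, 0, 0], "rotation": [0, 0, 0]}, {"slide": [6, 0, 0], "rotation": [0, 0, 0]}, {"slide": [6, 0, 0], "rotation": [0, 0, 0]}, {"slide": [4, 0, 0], "rotation": [0, 0, 0]}, {"slide": [2, 0, 0], "rotation": [0, 0, 0]}, {"slide": [0, 0, 0], "rotation": [0, 0, 0]}])

```text
time: 10.42
tool_pos: [0.5456, 0.1051, 0.0424]
tool_rot: [0.079, 0.017, 0.997, -0.001]
contact_force: [-0.6, -0.2, -0.1]
gripper_width: 0.301
```

```bash
python3 rep.py 53 -47.5 10 scene:9 top:9; python3 - <<'E'
import cv2,numpy as np
a=cv2.imread("pics/top9.png")[145:345,235:395];b=cv2.imread("pics/scene9.png")[150:310,252:380]
cv2.imwrite("pics/z9.png",np.hstack([cv2.resize(a,(400,500),interpolation=3),cv2.resize(b,(400,500),interpolation=3)]))
E
```

```text
t 10.4167 pos [0.5456 0.1051 0.0424] gut [-19.8 -47.9  10.6] F [-0.56 -0.2  -0.14] w 0.30071772159826266
rotvec [ 0.01  0.03 -0.15] slide [-72.8   0.5   0.7]
```

View pics/z9.png

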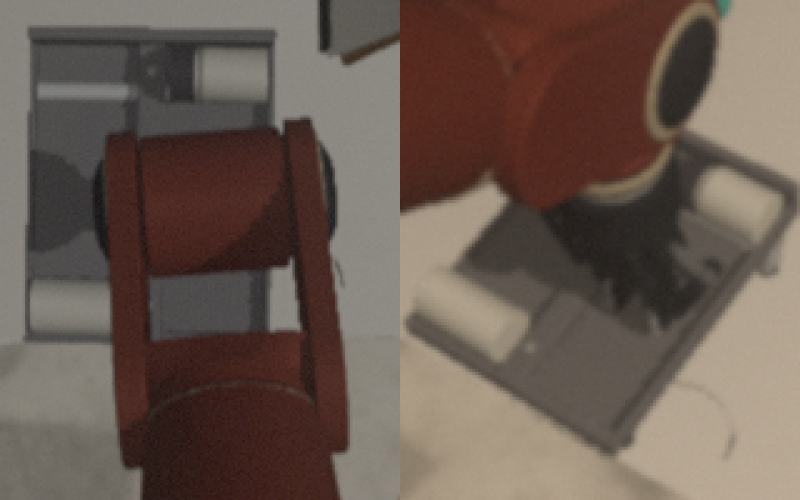

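The capped vial stays above the ridge at the end stop, straight across (top zoom about (215,73)), while the fingers have moved about 70 mm away. The open vial hasn't moved. Next I'll lift clear along the tool axis and back off.

>>> jog_arm(increments=[{"slide": [6, 0, -5], "rotation": [0, 0, 0]}, {"slide": [6, 0, -15], "rotation": [0, 0, 0]}, {"slide": [6, 0, -20], "rotation": [0, 0, 0]}, {"slide": [6, 0, -20], "rotation": [0, 0, 0]}, {"slide": [10, 0, -20], "rotation": [0, 0, 0]}, {"slide": [15, 0, -20], "rotation": [0, 0, 0]}, {"slide": [15, 0, -20], "rotation": [0, 0, 0]}, {"slide": [15, 0, -20], "rotation": [0, 0, 0]}, {"slide": [15, 0, 0], "rotation": [0, 0, 0]}, {"slide": [15, 0, 0], "rotation": [0, 0, 0]}, {"slide": [15, 0, 0], "rotation": [0, 0, 0]}, {"slide": [15, 0, 0], "rotation": [0, 0, 0]}, {"slide": [0, 0, 0], "rotation": [0, 0, 0]}, {"slide": [0, 0, 0], "rotation": [0, 0, 0]}, {"slide": [0, 0, 0], "rotation": [0, 0, 0]}])

```text
time: 11.77
tool_pos: [0.3875, 0.1102, 0.1596]
tool_rot: [0.08, 0.017, 0.997, -0.001]
contact_force: [-1.0, 0.4, -0.0]
gripper_width: 0.304
```

```bash
python3 rep.py 53 -47.5 10 scene:10 top:10; python3 - <<'E'
import cv2,numpy as np
from plan import *
from plant import place_of
a=cv2.imread("pics/top10.png");b=cv2.imread("pics/scene10.png")
for im,n in((a,"top"),(b,"scene")):
    for th,p in(("capped_vial",(84,-47.5,20)),("open_vial",(-88,47.5,20))):
        print(n,th,[(np.round(d["uv"],1).tolist(),round(d["score"],2)) for d in place_of(th,n)],"expect",proj(n,gw(q,p)).round(1))
cv2.imwrite("pics/z10.png",np.hstack([cv2.resize(a[145:345,235:395],(400,500),interpolation=3),cv2.resize(b[150:310,252:380],(400,500),interpolation=3)]))
o=cv2.imread("pics/top0.png")
for th,x,y,w in(("dropper",420,245,50),("loupe",435,285,40),("eraser",435,205,40),("tape",135,245,45)):
    print(th,cv2.phaseCorrelate(cv2.cvtColor(o[y:y+w,x:x+w],6).astype(np.float32),cv2.cvtColor(a[y:y+w,x:x+w],6).astype(np.float32)))
E
```

```text
t 11.7667 pos [0.3875 0.1102 0.1596] gut [-157.8  -47.5  151.1] F [-0.99  0.43 -0.02] w 0.30377418580547394
rotvec [ 0.02  0.13 -0.17] slide [-210.5    0.6  141.6]
top capped_vial [([320.3, 171.2], 0.7), ([269.1, 266.7], 0.5)] expect [321.9 174.1]
top open_vial [([269.2, 269.2], 0.94), ([323.5, 172.5], 0.16)] expect [267.2 267.7]
scene capped_vial [([353.0, 212.9], 0.91)] expect [355.  212.5]
scene open_vial [] expect [273.2 250. ]
dropper ((0.028855776962927848, -0.024472937002986583), 0.9385968864440918)
loupe ((-0.019661212246564475, -0.011697498956614538), 0.9990964823961258)
eraser ((-0.038911900797476306, 0.026788876354693514), 0.9580337554216385)
tape ((0.36488700219432957, 0.043073479766853495), 0.38797741642704714)
```

View pics/z10.png

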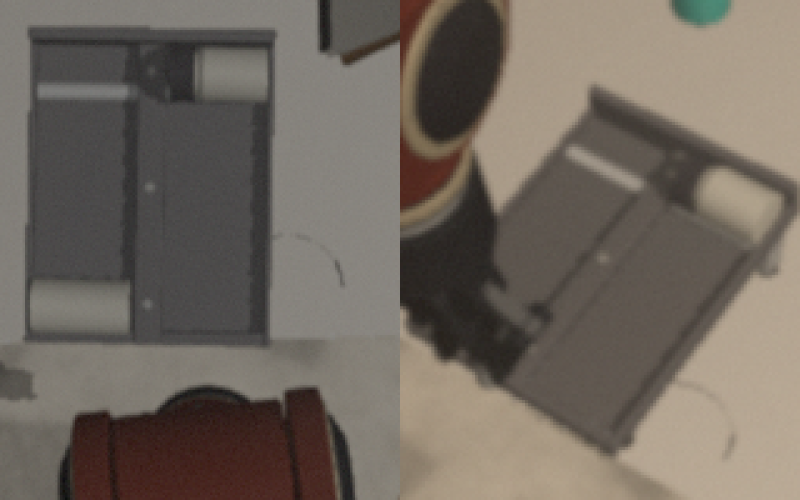

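The vial is parked straight between ridge and stop, the open vial is at its lip, the bystanders haven't moved, and the arm is clear.

```bash
python3 -c "
from plant import manip
print(manip.job_done())"
```

```text
the job is handed in; nothing more can be done
None
```

The capped vial (right gutter) is now parked between the ridge and the end stop. I pushed it up with the fingers part open, backed off downhill, lifted clear and handed the job in at about 12 s.

**Capped vial:** in the last pictures it lies straight across above the ridge. The networks put it within about 3 px of the expected parked position in both the scene and top cameras. It stayed put after the fingers left.

**Open vial:** it is still at its low lip, about 2.5 px from its expected place in the top view. The networks did not find it in the last scene picture, where the arm partly hid it.

**Bystanders:** the dropper bottle, loupe and eraser shifted less than 0.1 px between the first and last top pictures. The tape roll read 0.4 px, but that match was weak.

**Forces:** no reading taken after a move, including those during the push, was above about 2 N. The final few millimetres of push showed no clear contact with the end stop, so I relied on the pictures to confirm the vial was parked.

**Disagreement:** the networks also reported a capped vial at the open vial's place in the top view (score 0.5), and a weak open vial at the capped vial's place (0.16). The picture shows both to be wrong.

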